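Fetch the memory cartridge from the bench data logger

TASK

Swing the data logger's hatch open by its red bar, over past upright, and lower it gently onto its rubber stops - do not let it fall. Then push the orange-topped cartridge deeper until its push-push latch trips and it springs up, draw it straight out, and set it down in the blue tray without dropping it. Leave the other things on the bench where they are.

Things in the scene. Friction and masses are not known exactly. Their poses are not given: they have to be found in the camera images.
- logger: White bench data logger, a fixed box 160 (x) x 190 (y) x 100 mm high; origin at the centre of its underside, z up; its yaw varies. Its y < 0 half has a bay open upward, 22 mm deep, spanning x -68..+68, y -90..-4 mm (floor at z 78 mm), covered by the hatch when shut.
- hatch_hinge (a point): Middle of the hatch's hinge line, at x 0, y 0, z 104 mm in the logger's frame; same axes as the logger. The hinge line runs along the logger's x.
- hatch_handle (a point): Centre of the red round grip bar, 10 mm thick, 92 mm long, parallel to the hinge line, 135 mm from it, in the hatch's plane. 8 mm arms join its ends to the plate, 41 mm nearer the hinge: a finger fits between. Shut, it overhangs the logger's side at y -135, z 104 mm (40 mm clear of the wall); open, the other side at y +134, z 123 mm. It turns in a pinch, so fingers can point down all the way.
- hatch (a joint): Hatch angle (rad): 0 shut, lying flat over the bay; 1.57 upright; 3.0 open, resting on its rubber stops. Aluminium plate 150 x 88 x 6 mm, about 0.25 kg; the hinge is nearly free, so it falls either way if let go.
- stops (a point): Midway between the tops of the two small black rubber stops on the logger's top, at x 0, y +70, z 110 mm in its frame (the stops stand 40 mm to either side along x): the open hatch rests on them.
- cartridge_center (a point): Centre (half-way up) of the memory cartridge, a black block with orange top, 45 (x) x 14 (y) x 66 mm high, 60 g, upright in its slot, its axes along the logger's; its thin side (y) is the one to pinch. Latched, this point is 59 mm above the table; the latch then blocks pulling.
- cartridge_top (a point): Middle of the cartridge's orange top: latched, 92 mm above the table (8 mm below the logger's top). Pushing it about 5 mm down (7 mm at most; it resists with 3 to 10 N) trips the latch; as the push is withdrawn it springs up to 16 mm above the latched height, 30 mm above the bay floor, and can then be drawn straight up with little force.
- slot (a point): Middle of the mouth of the cartridge's slot in the bay floor, at x 0, y -48, z 78 mm in the logger's frame. Sprung up, the cartridge still sits 36 mm deep in it.
- tray: Fixed blue open tray, 150 (x) x 120 (y) x 30 mm high, walls and floor 5 mm; origin at the centre of its underside. On the logger's left or right.
- transmitter: Bystander: white and black round pressure transmitter, 72 mm across, 97 mm high; origin at the centre of its underside.
- gauge: Bystander: round steel pressure gauge on a foot 60 mm across, 108 mm high; origin at the centre of its underside.
- screwdriver: Bystander: yellow-handled screwdriver lying on the bench, about 200 mm long; origin under its middle.
Mind the look-alikes: they are no part of the job. Of the things shaped like the tray, the blue one is meant.

How it is judged:
On the way, in this order (a step that is already met when the one before it is completed fails the run):
1. the hatch lies open on its stops (value of joint hatch above 2.93 rad), for 0.2 s.
2. the cartridge is pushed deeper, tripping its latch (z of cartridge_center in the frame of logger below 0.0555 m).
3. the cartridge has sprung up (z of cartridge_center in the frame of logger above 0.069 m), for 0.1 s.
At the end, for the whole second after the job is handed in: The hatch lies open on its stops (2.93 rad or more) and the cartridge is at rest inside the blue tray, standing or lying, its centre within the tray's walls and less than 45 mm above the table (value of joint hatch above 2.93 rad and x of cartridge_center in the frame of tray between -0.07 and 0.07 m and y of cartridge_center in the frame of tray between -0.055 and 0.055 m and height (world z) of cartridge_center below 0.045 m and linear speed of cartridge below 0.02 m/s); the robot touches nothing.
It fails at once if the hatch falls or is slammed (faster than 2.5 rad/s past upright) (value of joint hatch above 1.6 rad and velocity of joint hatch above 2.5 rad/s).
It fails at once if the hatch falls back shut (faster than 4 rad/s) (velocity of joint hatch below -4 rad/s).
It fails at once if the cartridge is dropped or thrown (moving faster than 1 m/s, a fall of about 5 cm, with no finger on it) (linear speed of cartridge above 1 m/s and contact force between the fingers and cartridge below 0.1 N).
It fails at once if a bystander is shifted by more than 30 mm (distance of any of transmitter, gauge, screwdriver from where it was at the start of the episode above 0.03 m).
It also fails if it takes over 64 s, if anything falls off the work surface, if the arm or the gripper's body presses on something with over 40 N, if the wrist force passes 120 N, or if a joint passes its speed limit or range.

ROBOT

A 6-joint arm with a two-finger parallel gripper is mounted at the origin on the work surface. World frame = base frame: x ahead of the robot, y to its left, z up, the work surface at z = 0. Lengths are in m, angles in rad, forces in N, time in s.
With the tool pointing down it reaches from about 0.425 to 0.925 m from the base axis. Payload 12.5 kg.
Tool frame: the origin (TCP) lies at the very end of the fingers, on their centre line; the grasp point (between the pads) lies 19 mm behind it (bot.grip_depth is the z of the grasp point in the tool frame, in m); z points along the fingers, y is the direction in which the jaws open and shut (so a half turn about z gives the same grasp; the last joint's range is limited). The gripper opens to 85 mm and grips with 20 to 120 N. Pads are 22 mm wide; open, the fingers measure 114 mm over their backs; the gripper's body (76 mm by 85 mm) begins 54 mm behind the grasp point. The pads swing forward as they close: fully open they stand 13 mm farther back than shut.
Start: joints at [-1.228, 0.491, 1.559, -0, 1.092, -0.106], TCP at [0.271, -0.563, 0.231] pointing down, gripper open.
Joint ranges: [-3.1, 3.1], [-0.84, 2.19], [0.05, 2.79], [-1.13, 4.28], [0.06, 2.93], [-2.69, 2.69]. Speed limits (rad/s): [2.22, 2.22, 2.79, 3.14, 3.14, 3.14].

INTERFACE

Orientations are given as a unit quaternion [x, y, z, w].
In Python, from rig import monitor, optics, workorder, bot gives the robot as it stands.
- The arm moves only by the shell command python3 -m handwheel 'ROWS'. ROWS is JSON, a list of rows, each an object with "translation": the shift along the tool's x, y, z in mm, a list of three; "twist": the turn, a rotation vector about the tool's x, y, z in degrees, a list of three; "gripper": the opening, from -1 (shut) to 1 (fully open), so that 0 is half open. In form: [{"translation": [tx, ty, tz], "twist": [rx, ry, rz], "gripper": gripper}, ...]. A call has 1 to 12 rows; each row is the pose to reach, as a shift and turn from the pose commanded when the call began, along the tool's axes at that moment; what a row does not reach only later rows make up. A row lasts 1/8 s, in which the tool goes at most 62.5 mm and 10.7 degrees, less where a joint would pass 70% of its speed; a pose out of reach is approached as far as the arm can. A call with a gripper value outside its range is refused whole. The fingers move at their own pace and stop on an object; the grip force is fixed at half the most. Time passes only in rows, so rows that repeat a pose let the fingers close. It gives the time, the measured TCP pose, the force and the opening at its end, in the units of the state.
- monitor.observe(): the state, without advancing time (a new reading comes with each control period).
- optics.get_image(name): name is "side" or "top" or "wrist"; returns a dict with "color" (400x640x3 uint8, blue, green, red), "vfov" (degrees; the focal length in pixels is half the picture's height over the tangent of half this angle, whatever the lens; pixels are square), "cx", "cy" (the principal point, pixels), "dist" ([k1, k2, p1, p2, k3] as OpenCV has them; the pictures are not rectified), "rvec" (rotation vector, rad) and "tvec" (3), from world to camera coordinates, as OpenCV has them. Camera axes: x right, y down, z forward; pixel columns grow to the right and rows downward; lengths in m; the calibration is good to about 2 mm. A picture is of the moment at which its call begins. There is no depth.
- workorder.job_done(): hands the job in, once; it reports no verdict.
The state is a dict: "t": time; "joint_positions": joint angles; "joint_velocities": joint speeds; "joint_efforts": joint torques, N m; "tcp_pos": TCP position; "eef_rot": TCP orientation; "force": force on the tool from outside, world axes, zero at the start; "wrist_torque": the same for the moment, N m; "opening": finger opening in m.
Only numpy, scipy, OpenCV 4.12 (cv2) and the standard library are available. Lean on these libraries where they do the work, as an engineer would, in place of code of your own. Each camera call takes 0.05 s, during which the arm holds its last target.

## Working session

There is one attempt and no reset: what is moved stays moved. The work goes in short steps, Python scripts to look and compute and a shell command to move; the robot and the scene stay as the last step left them, time stands still between calls to the robot, and variables do not carry over. Pictures are saved under pics/ and viewed, and the job is handed in when it is done.

```bash
ls; mkdir -p pics; python3 - <<'E'
from rig import monitor, optics, workorder, bot
import cv2
print(monitor.observe()); print(bot.grip_depth)
for n in ("side","top","wrist"):
    d=optics.get_image(n); cv2.imwrite(f"pics/{n}0.png",d["color"]); print(n,{k:v for k,v in d.items() if k!="color"})
E
```

```text
pics
{'t': 0.0, 'joint_positions': array([-1.22760363e+00,  4.91542141e-01,  1.55946434e+00, -4.52345405e-05,
        1.09168677e+00, -1.05610655e-01]), 'joint_velocities': array([ 0.0013813 ,  0.0008476 ,  0.00077349, -0.00121158, -0.00033946,
       -0.00107595]), 'joint_efforts': array([ 1.36885243e-03, -6.18446302e+01, -2.61594808e+01, -8.14467580e-05,
        4.06743900e-03, -5.01129557e-05]), 'tcp_pos': array([ 0.27110684, -0.56288309,  0.23073343]), 'eef_rot': array([ 9.74924953e-01,  2.22533219e-01, -8.51405008e-05, -5.44042970e-04]), 'force': array([0.36385534, 0.21072304, 0.0498705 ]), 'wrist_torque': array([-0.00150418, -0.03304667,  0.02884151]), 'opening': 0.08577489618999887}
-0.0187
side {'vfov': 50.289152711620034, 'cx': 325.19513630114744, 'cy': 204.1826831778765, 'dist': array([-0.01113751,  0.        ,  0.        ,  0.        ,  0.        ]), 'rvec': array([ 0.30743487, -2.66601905,  1.44641908]), 'tvec': array([0.49274875, 0.07807251, 1.37572431])}
top {'vfov': 50.98855450264887, 'cx': 321.66564249774626, 'cy': 201.23363285970908, 'dist': array([-0.06059366,  0.        ,  0.        ,  0.        ,  0.        ]), 'rvec': array([ 2.14814087, -2.18109176,  0.16540943]), 'tvec': array([0.0861461 , 0.52093902, 1.37390572])}
wrist {'vfov': 62.13457453445599, 'cx': 323.0366024439485, 'cy': 206.0236811170085, 'dist': array([-0.06817688,  0.        ,  0.        ,  0.        ,  0.        ]), 'rvec': array([-2.45395272,  1.54275748,  0.21707372]), 'tvec': array([-0.62546095, -0.0349027 ,  0.37937281])}
```

View pics/top0.png

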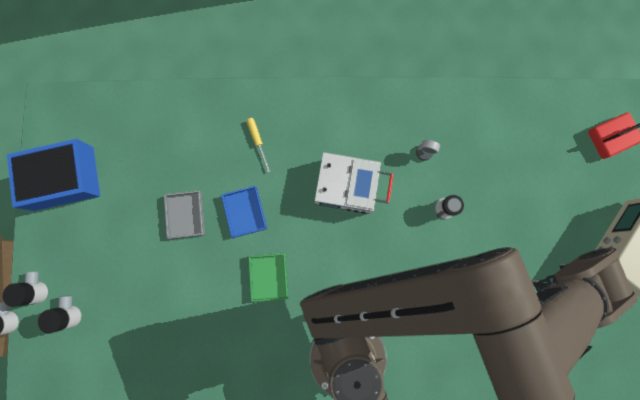

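View pics/side0.png

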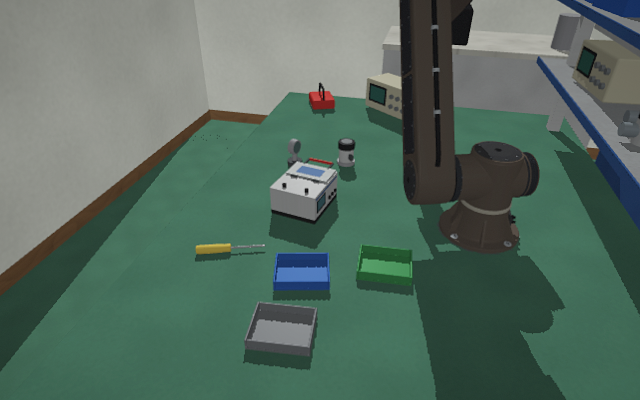

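View pics/wrist0.png

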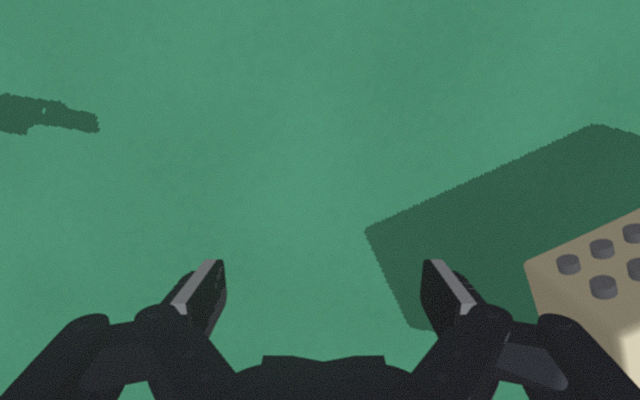

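```bash
cat > h.py <<'E'
import numpy as np, cv2
from rig import monitor, optics, workorder, bot
def K(d):
    f=200/np.tan(np.radians(d["vfov"]/2)); return np.array([[f,0,d["cx"]],[0,f,d["cy"]],[0,0,1]])
def onz(d,px,z):
    px=np.array(px,float).reshape(-1,1,2)
    u=cv2.undistortPoints(px,K(d),d["dist"]).reshape(-1,2)
    R=cv2.Rodrigues(d["rvec"])[0]; c=-R.T@d["tvec"]
    r=np.c_[u,np.ones(len(u))]@R
    return c+r*((np.atleast_1d(z)-c[2])/r[:,2])[:,None]
def proj(d,P): return cv2.projectPoints(np.array(P,float).reshape(-1,3),d["rvec"],d["tvec"],K(d),d["dist"])[0].reshape(-1,2)
def crop(d,x0,y0,x1,y1,s,name):
    c=cv2.resize(d["color"][y0:y1,x0:x1],None,fx=s,fy=s,interpolation=cv2.INTER_CUBIC); cv2.imwrite("pics/"+name,c)
E
python3 - <<'E'
from h import *
d=optics.get_image("top"); crop(d,210,130,410,270,4,"tc.png")
d=optics.get_image("side"); crop(d,260,130,380,300,3.5,"sc.png")
E
```

```text
(no output)
```

View pics/tc.png

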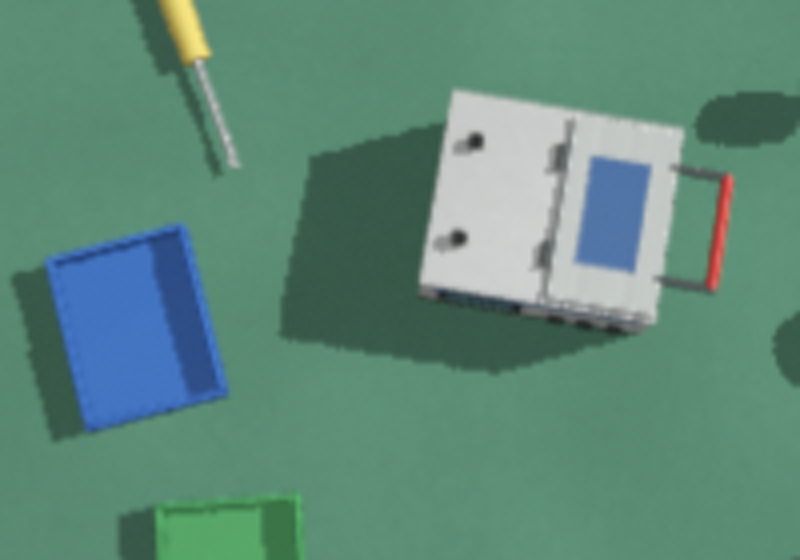

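View pics/sc.png

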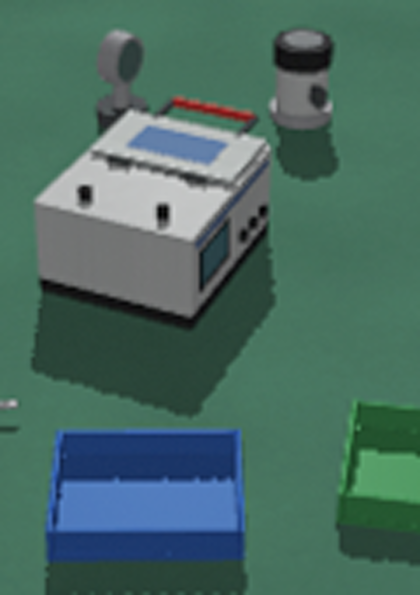

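```bash
cat > fit.py <<'E'
from h import *
from scipy.optimize import least_squares
d=optics.get_image("top"); s=optics.get_image("side")
T=lambda a:(np.array(a)+.5)/4-.5+[210,130]
S=lambda a:(np.array(a)+.5)/3.5-.5+[260,130]
L=np.array([[40,70,110],[-40,70,110],[46,-135,104],[-46,-135,104],[80,95,100],[-80,95,100]])/1000
pt=T([[477,140],[459,237],[727,178],[713,288],[455,91],[422,285]])
ps=S([[84,188],[163,207],[173,102],[254,118],[37,203],[196,241]])
def W(p,L): 
    c,sn=np.cos(p[2]),np.sin(p[2]); return np.c_[p[0]+c*L[:,0]-sn*L[:,1],p[1]+sn*L[:,0]+c*L[:,1],L[:,2]]
def res(p,u=(1,1)): return np.r_[u[0]*(proj(d,W(p,L))-pt).ravel(),u[1]*(proj(s,W(p,L))-ps).ravel()]
for u in ((1,0),(0,1),(1,1)):
    r=least_squares(res,[.65,0,0],args=(u,)); print(r.x,np.degrees(r.x[2]),res(r.x).reshape(-1,2).round(1).tolist())
p=r.x
for n,P in dict(handle=[0,-.135,.104],open=[0,.134,.123],hinge=[0,0,.104],cart=[0,-.048,.092]).items(): print(n,W(p,np.array([P])))
q=onz(d,T([[180,226],[48,260],[90,430],[226,394]]),.03); print(q,q.mean(0),np.linalg.norm(np.diff(q,axis=0),axis=1), np.degrees(np.arctan2(*(q[0]-q[3])[1::-1])))
q=onz(s,S([[55,432],[240,432]]),.03); print(q)
E
python3 fit.py
```

```text
[ 0.57769817 -0.00661297 -0.18048342] -10.340938188757617 [[-0.0, 0.2], [0.4, 0.2], [0.3, -0.2], [-0.2, 0.2], [-0.3, -0.0], [-0.2, -0.4], [0.9, -0.1], [0.7, -0.3], [0.3, -0.5], [0.7, -0.1], [-0.1, -0.8], [-0.5, -0.8]]
[ 0.57809362 -0.00371902 -0.17253954] -9.885787295551298 [[-1.1, 0.2], [-0.4, 0.3], [-0.7, -0.6], [-1.0, -0.3], [-1.4, 0.0], [-0.9, -0.2], [0.6, 0.4], [0.5, 0.1], [-0.3, -0.1], [0.2, 0.1], [-0.4, -0.2], [-0.6, -0.3]]
[ 0.57808051 -0.00597817 -0.17744429] -10.166808774287786 [[-0.3, 0.1], [0.2, 0.2], [0.1, -0.4], [-0.4, -0.1], [-0.6, -0.1], [-0.3, -0.4], [0.7, -0.0], [0.6, -0.2], [0.1, -0.4], [0.4, -0.1], [-0.3, -0.6], [-0.6, -0.7]]
handle [[ 0.55425104 -0.1388584   0.104     ]]
open [[0.60173346 0.12591777 0.123     ]]
hinge [[ 0.57808051 -0.00597817  0.104     ]]
cart [[ 0.56960781 -0.05322447  0.092     ]]
[[0.57706468 0.30332727 0.03      ]
 [0.54963591 0.41422952 0.03      ]
 [0.40653601 0.37742725 0.03      ]
 [0.43487525 0.26452953 0.03      ]] [0.49202796 0.33987839 0.03      ] [0.11424381 0.14775652 0.1164002 ] 15.262169565721345
[[0.58165208 0.30685026 0.03      ]
 [0.43562114 0.27121485 0.03      ]]
```

```bash
cat >> h.py <<'E'
from scipy.spatial.transform import Rotation as Ro
def delta(target,yaw):
    s=monitor.observe(); R=Ro.from_quat(s["eef_rot"]); Rt=Ro.from_euler("z",yaw,degrees=True)*Ro.from_matrix(np.diag([1.,-1,-1]))
    print("t",s["t"],"tcp",s["tcp_pos"].round(4),"F",s["force"].round(1),"op",round(s["opening"],4),"j",s["joint_positions"].round(2))
    print("translation",(R.inv().apply(np.array(target)-s["tcp_pos"])*1000).round(1),"twist",np.degrees((R.inv()*Rt).as_rotvec()).round(2))
LP=np.array([.5781,-.0060,-.1774])
def lw(x,y,z):
    c,s=np.cos(LP[2]),np.sin(LP[2]); return np.array([LP[0]+c*x-s*y,LP[1]+s*x+c*y,z])
YAW=np.degrees(LP[2])
E
python3 -c "
from h import *
delta(lw(0,-.135,.18),YAW)"
```

```text
t 0.35 tcp [ 0.2712 -0.5631  0.2312] F [-0.2  0.7  0. ] op 0.0852 j [-1.23  0.49  1.56  0.    1.09 -0.11]
translation [ 439.1 -259.4   51.2] twist [-1.000e-02  0.000e+00  3.588e+01]
```

```bash
python3 -m handwheel '[{"translation":[49,-29,3],"twist":[0,0,4],"gripper":-0.25},{"translation":[98,-58,6],"twist":[0,0,8],"gripper":-0.25},{"translation":[146,-86,9],"twist":[0,0,12],"gripper":-0.25},{"translation":[195,-115,12],"twist":[0,0,16],"gripper":-0.25},{"translation":[244,-144,16],"twist":[0,0,20],"gripper":-0.25},{"translation":[293,-173,20],"twist":[0,0,24],"gripper":-0.25},{"translation":[342,-202,24],"twist":[0,0,28],"gripper":-0.25},{"translation":[390,-230,30],"twist":[0,0,32],"gripper":-0.25},{"translation":[425,-250,38],"twist":[0,0,36],"gripper":-0.25},{"translation":[439,-259,46],"twist":[0,0,36],"gripper":-0.25},{"translation":[439,-259,51],"twist":[0,0,36],"gripper":-0.25},{"translation":[439,-259,51],"twist":[0,0,36],"gripper":-0.25}]'; python3 -c "
from h import *
delta(lw(0,-.135,.085),YAW)
d=optics.get_image('wrist'); cv2.imwrite('pics/w1.png',d['color'])
d=optics.get_image('side'); crop(d,260,90,400,230,4,'s1.png')"
```

```text
t: 1.85
tcp_pos: [0.5537, -0.1403, 0.18]
eef_rot: [0.996, -0.09, -0.0, 0.0]
force: [0.2, 0.2, 0.1]
opening: 0.0321
t 1.85 tcp [ 0.5537 -0.1403  0.18  ] F [0.2 0.2 0.1] op 0.0321 j [-0.36  0.47  1.75 -0.    0.92  1.39]
translation [ 0.4 -1.5 95. ] twist [ 0.01  0.04 -0.13]
```

View pics/w1.png

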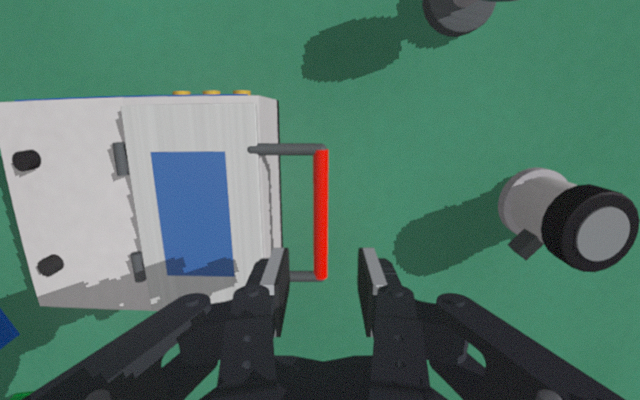

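View pics/s1.png

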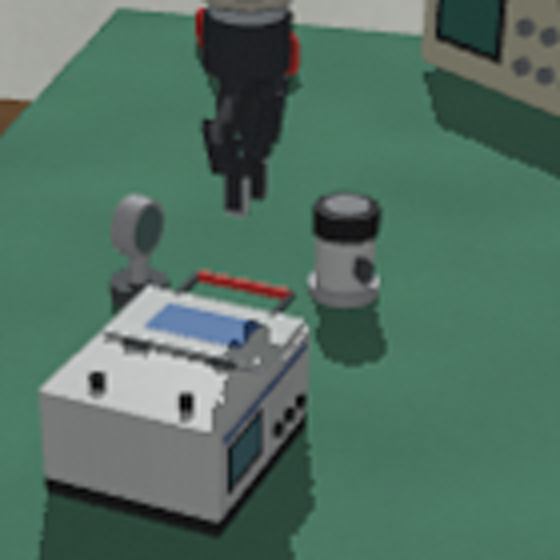

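```bash
python3 -c "
from h import *
d=optics.get_image('wrist'); q=onz(d,[[321,152],[321,277]],.106); print(q,q.mean(0),np.linalg.norm(q[0]-q[1]),lw(0,-.135,.1))
c=onz(d,[[0,103],[38,306]],.1);print(c,lw(-.08,.095,.1))"
```

```text
[[ 0.59850562 -0.14770297  0.106     ]
 [ 0.50960409 -0.13125314  0.106     ]] [ 0.55405485 -0.13947806  0.106     ] 0.09041060909501468 [ 0.55427642 -0.13888129  0.1       ]
[[0.67467526 0.0660491  0.1       ]
 [0.51863246 0.10435482 0.1       ]] [0.51612028 0.10162673 0.1       ]
```

```bash
python3 -m handwheel '[{"translation":[0,-1,25],"twist":[0,0,0],"gripper":-0.25},{"translation":[0,-1,50],"twist":[0,0,0],"gripper":-0.25},{"translation":[0,-1,75],"twist":[0,0,0],"gripper":-0.25},{"translation":[0,-1,90],"twist":[0,0,0],"gripper":-0.25},{"translation":[0,-1,95],"twist":[0,0,0],"gripper":-0.25},{"translation":[0,-1,95],"twist":[0,0,0],"gripper":-1},{"translation":[0,-1,95],"twist":[0,0,0],"gripper":-1},{"translation":[0,-1,95],"twist":[0,0,0],"gripper":-1},{"translation":[0,-1,95],"twist":[0,0,0],"gripper":-1},{"translation":[0,-1,95],"twist":[0,0,0],"gripper":-1}]'; python3 -c "
from h import *
delta(lw(0,-.135,.085),YAW)"
```

```text
t: 3.25
tcp_pos: [0.5548, -0.1384, 0.0859]
eef_rot: [0.996, -0.09, 0.001, 0.0]
force: [-0.2, 1.1, 5.8]
opening: 0.0081
t 3.25 tcp [ 0.5548 -0.1384  0.0859] F [-0.2  1.1  5.8] op 0.0081 j [-0.36  0.6   1.83 -0.    0.71  1.39]
translation [-0.4  0.6  0.9] twist [ 0.02 -0.06 -0.12]
```

```bash
python3 -c "
import numpy as np
for a,b in((0,60),(60,120),(120,172.5)):
  for t in np.arange(a+7.5,b+.1,7.5):
    r=np.radians([a,t]); print(t,(-135*(np.cos(r[0])-np.cos(r[1]))).round(1),(-135*(np.sin(r[1])-np.sin(r[0]))).round(1))"
```

```text
7.5 -1.2 -17.6
15.0 -4.6 -34.9
22.5 -10.3 -51.7
30.0 -18.1 -67.5
37.5 -27.9 -82.2
45.0 -39.5 -95.5
52.5 -52.8 -107.1
60.0 -67.5 -116.9
67.5 -15.8 -7.8
75.0 -32.6 -13.5
82.5 -49.9 -16.9
90.0 -67.5 -18.1
97.5 -85.1 -16.9
105.0 -102.4 -13.5
112.5 -119.2 -7.8
120.0 -135.0 -0.0
127.5 -14.7 9.8
135.0 -28.0 21.5
142.5 -39.6 34.7
150.0 -49.4 49.4
157.5 -57.2 65.3
165.0 -62.9 82.0
172.5 -66.3 99.3
```

```bash
python3 -m handwheel '[{"translation":[0,-1.2,-17.6],"twist":[0,0,0],"gripper":-1},{"translation":[0,-4.6,-34.9],"twist":[0,0,0],"gripper":-1},{"translation":[0,-10.3,-51.7],"twist":[0,0,0],"gripper":-1},{"translation":[0,-18.1,-67.5],"twist":[0,0,0],"gripper":-1},{"translation":[0,-27.9,-82.2],"twist":[0,0,0],"gripper":-1},{"translation":[0,-39.5,-95.5],"twist":[0,0,0],"gripper":-1},{"translation":[0,-52.8,-107.1],"twist":[0,0,0],"gripper":-1},{"translation":[0,-67.5,-116.9],"twist":[0,0,0],"gripper":-1},{"translation":[0,-67.5,-116.9],"twist":[0,0,0],"gripper":-1}]'; python3 -c "
from h import *
delta(lw(0,-.0675,.085+.1169),YAW)
d=optics.get_image('wrist'); cv2.imwrite('pics/w2.png',d['color'])
d=optics.get_image('side'); crop(d,260,90,400,230,4,'s2.png')"
```

```text
t: 4.38
tcp_pos: [0.5673, -0.0727, 0.2056]
eef_rot: [0.996, -0.089, 0.002, 0.002]
force: [-6.2, -11.1, 20.5]
opening: 0.0076
t 4.375 tcp [ 0.5673 -0.0727  0.2056] F [ -6.2 -11.1  20.5] op 0.0076 j [-0.24  0.44  1.72 -0.    0.97  1.51]
translation [-1.1 -0.1  3.7] twist [ 0.16 -0.28 -0.06]
```

View pics/w2.png

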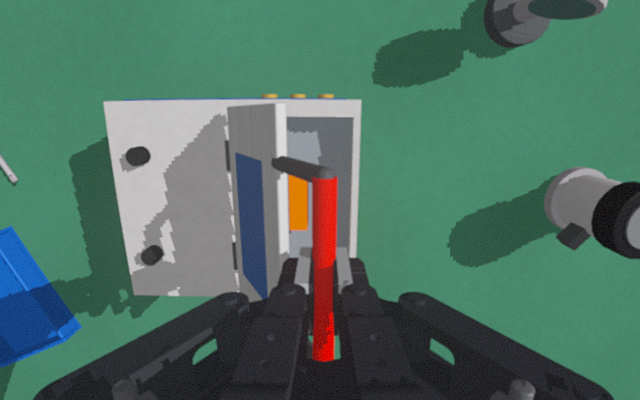

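View pics/s2.png

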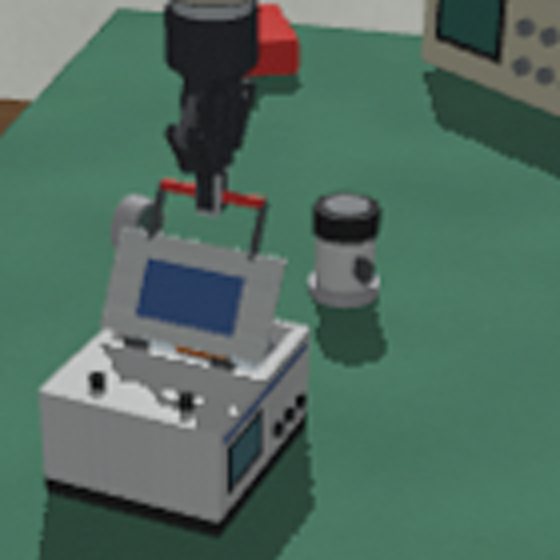

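```bash
python3 -m handwheel '[{"translation":[0,-7,-8],"twist":[0,0,0],"gripper":-1},{"translation":[0,-15.8,-12],"twist":[0,0,0],"gripper":-1},{"translation":[0,-32.6,-17.5],"twist":[0,0,0],"gripper":-1},{"translation":[0,-49.9,-21],"twist":[0,0,0],"gripper":-1},{"translation":[0,-67.5,-22],"twist":[0,0,0],"gripper":-1},{"translation":[0,-67.5,-22],"twist":[0,0,0],"gripper":-1}]'; python3 -c "
from h import *
delta(lw(0,0,.085+.135+.004),YAW)"
```

```text
t: 5.22
tcp_pos: [0.5798, -0.0046, 0.2253]
eef_rot: [0.996, -0.089, 0.002, 0.0]
force: [5.8, -1.9, 2.9]
opening: 0.0072
t 5.225 tcp [ 0.5798 -0.0046  0.2253] F [ 5.8 -1.9  2.9] op 0.0072 j [-0.12  0.43  1.68 -0.    1.02  1.63]
translation [-1.5  1.7  1.3] twist [ 0.   -0.22 -0.05]
```

```bash
python3 -m handwheel '[{"translation":[0.5,-17.6,0.2],"twist":[0,0,0],"gripper":-1},{"translation":[1,-34.9,3.6],"twist":[0,0,0],"gripper":-1},{"translation":[1,-51.7,9.3],"twist":[0,0,0],"gripper":-1},{"translation":[1,-67.5,17.1],"twist":[0,0,0],"gripper":-1},{"translation":[1,-82.2,26.9],"twist":[0,0,0],"gripper":-1},{"translation":[1,-95.5,38.5],"twist":[0,0,0],"gripper":-1},{"translation":[1,-107.1,51.8],"twist":[0,0,0],"gripper":-1},{"translation":[1,-116.9,66.5],"twist":[0,0,0],"gripper":-1},{"translation":[1,-116.9,66.5],"twist":[0,0,0],"gripper":-1}]'; python3 -c "
from h import *
delta(lw(0,.1169,.085+.0675+.004),YAW)"
```

```text
t: 6.35
tcp_pos: [0.6007, 0.1102, 0.156]
eef_rot: [0.996, -0.089, -0.0, -0.0]
force: [3.6, -1.4, -0.3]
opening: 0.0078
t 6.35 tcp [0.6007 0.1102 0.156 ] F [ 3.6 -1.4 -0.3] op 0.0078 j [0.07 0.55 1.67 0.   0.91 1.82]
translation [-1.8  1.5 -0.5] twist [-0.    0.03 -0.1 ]
```

```bash
python3 -m handwheel '[{"translation":[0.5,-7.8,15.8],"twist":[0,0,0],"gripper":-1},{"translation":[1,-13.5,32.5],"twist":[0,0,0],"gripper":-1},{"translation":[1,-15.2,40],"twist":[0,0,0],"gripper":-1},{"translation":[1,-16,45],"twist":[0,0,0],"gripper":-1},{"translation":[1,-16.5,49],"twist":[0,0,0],"gripper":-1},{"translation":[1,-16.5,49],"twist":[0,0,0],"gripper":-1}]'; python3 -c "
from h import *
delta(lw(0,.134,.104+.004),YAW)
d=optics.get_image('wrist'); cv2.imwrite('pics/w3.png',d['color'])
d=optics.get_image('side'); crop(d,260,90,400,230,4,'s3.png')"
```

```text
t: 7.1
tcp_pos: [0.604, 0.1257, 0.1098]
eef_rot: [0.996, -0.09, -0.0, -0.0]
force: [-7.9, 3.5, 13.5]
opening: 0.0077
t 7.1 tcp [0.604  0.1257 0.1098] F [-7.9  3.5 13.5] op 0.0077 j [0.1  0.62 1.7  0.   0.83 1.85]
translation [-2.2  0.2  1.8] twist [-0.02  0.02 -0.13]
```

View pics/w3.png

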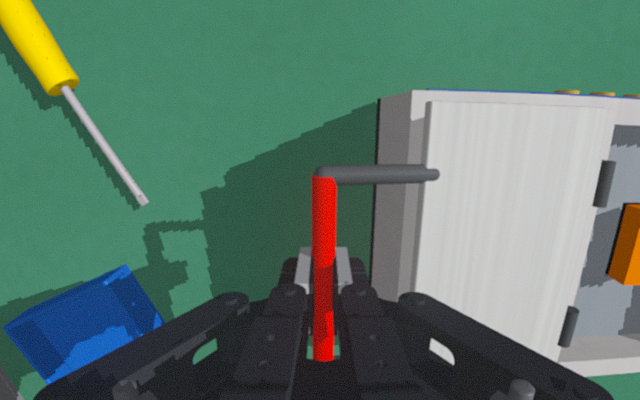

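View pics/s3.png

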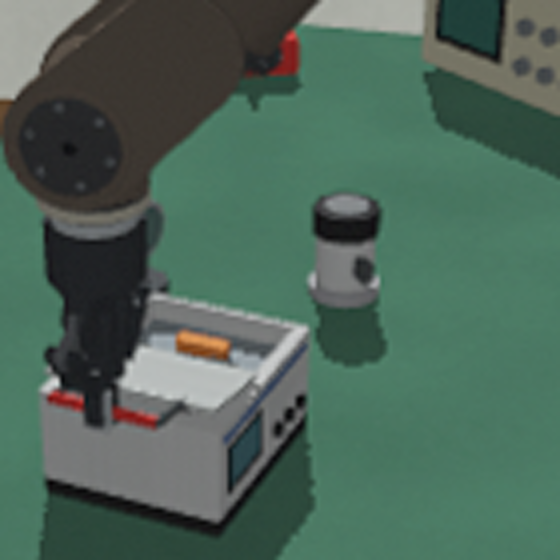

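```bash
python3 -m handwheel '[{"translation":[0,0,1],"twist":[0,0,0],"gripper":-1},{"translation":[0,0,1],"twist":[0,0,0],"gripper":-0.3},{"translation":[0,0,1],"twist":[0,0,0],"gripper":-0.3},{"translation":[0,0,0],"twist":[0,0,0],"gripper":-0.3},{"translation":[0,0,-30],"twist":[0,0,0],"gripper":-0.3},{"translation":[0,0,-70],"twist":[0,0,0],"gripper":-0.3},{"translation":[0,0,-100],"twist":[0,0,0],"gripper":-0.3},{"translation":[0,60,-100],"twist":[0,0,0],"gripper":-0.3},{"translation":[0,120,-100],"twist":[0,0,0],"gripper":-0.3},{"translation":[0,160,-95],"twist":[0,0,0],"gripper":-0.3},{"translation":[0,182,-90],"twist":[0,0,0],"gripper":-1},{"translation":[0,182,-90],"twist":[0,0,0],"gripper":-1}]'; python3 -c "
from h import *
delta(lw(0,-.048,.092),YAW)
d=optics.get_image('wrist'); cv2.imwrite('pics/w4.png',d['color'])
d=optics.get_image('side'); crop(d,260,90,400,230,4,'s4.png')"
```

```text
t: 8.7
tcp_pos: [0.5717, -0.055, 0.1983]
eef_rot: [0.996, -0.091, -0.0, 0.0]
force: [-0.1, 0.5, -0.6]
opening: -0.0001
t 8.7 tcp [ 0.5717 -0.055   0.1983] F [-0.1  0.5 -0.6] op -0.0001 j [-0.21  0.46  1.72 -0.    0.96  1.54]
translation [ -2.3  -1.4 106.3] twist [ 0.01  0.04 -0.26]
```

View pics/w4.png

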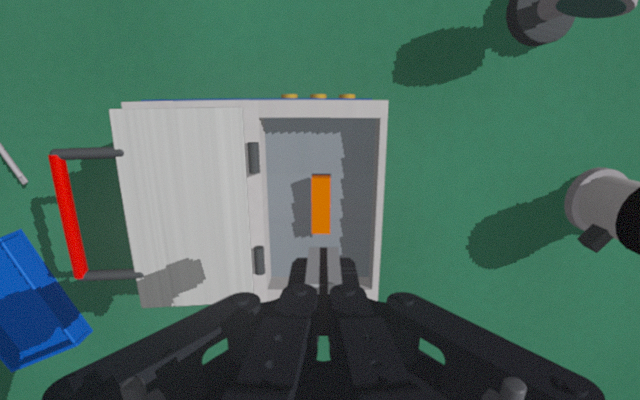

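View pics/s4.png

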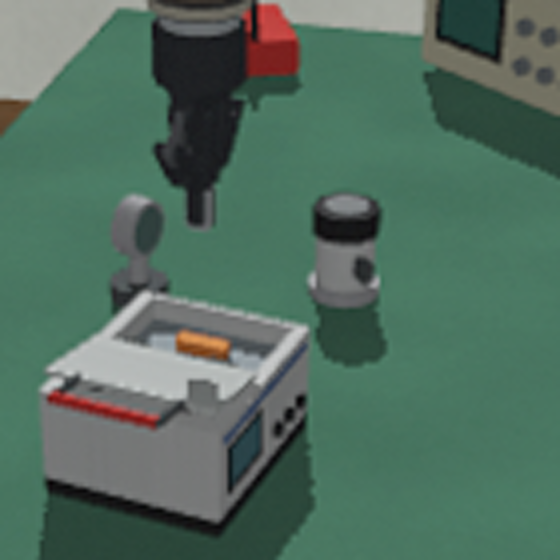

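```bash
python3 -c "
from h import *
d=optics.get_image('wrist'); q=onz(d,[[312,175],[331,175],[311,234.5],[330,234.5]],.092); print(q.mean(0),lw(0,-.048,.092),np.linalg.norm(q[0]-q[2]),np.linalg.norm(q[0]-q[1]))
s=optics.get_image('side')
print('bar pred side crop',(proj(s,[lw(x,-.135*np.cos(t),.104+.135*np.sin(t)) for t in(3.,2.9) for x in(.046,-.046)])-[260,90])*4)
print(proj(d,[lw(x,-.135*np.cos(t),.104+.135*np.sin(t)) for t in(3.,2.9) for x in(.046,-.046)]))
delta(lw(0,-.048,.094),YAW)"
```

```text
[ 0.57202822 -0.05213441  0.092     ] [ 0.56962939 -0.05324668  0.092     ] 0.048386652443377885 0.014488936011075875
bar pred side crop [[ 52.21841278 395.01825611]
 [158.82277064 420.62903129]
 [ 52.92437113 378.81502903]
 [159.9768594  404.15999157]]
[[ 59.51964243 157.51704701]
 [ 85.38700876 277.99163956]
 [ 48.39154766 160.30294837]
 [ 76.84398657 286.64174395]]
t 8.9 tcp [ 0.5722 -0.0528  0.1988] F [-0.1 -0.2  0.1] op -0.0 j [-0.21  0.45  1.72  0.    0.96  1.54]
translation [ -2.5   0.9 104.8] twist [-0.   -0.02 -0.07]
```

```bash
python3 -m handwheel '[{"translation":[-1,0,40],"twist":[0,0,0],"gripper":-1},{"translation":[-1,0,75],"twist":[0,0,0],"gripper":-1},{"translation":[-1,0,95],"twist":[0,0,0],"gripper":-1},{"translation":[-1,0,102],"twist":[0,0,0],"gripper":-1},{"translation":[-1,0,105],"twist":[0,0,0],"gripper":-1},{"translation":[-1,0,107],"twist":[0,0,0],"gripper":-1},{"translation":[-1,0,109],"twist":[0,0,0],"gripper":-1},{"translation":[-1,0,109],"twist":[0,0,0],"gripper":-1}]'; python3 -c "
from h import *
delta(lw(0,-.048,.086),YAW)"
```

```text
t: 9.9
tcp_pos: [0.5711, -0.0535, 0.0903]
eef_rot: [0.996, -0.09, 0.0, 0.0]
force: [-1.2, 0.3, 4.3]
opening: -0.0
t 9.9 tcp [ 0.5711 -0.0535  0.0903] F [-1.2  0.3  4.3] op -0.0 j [-0.21  0.6   1.82 -0.    0.72  1.54]
translation [-1.5  0.   4.3] twist [ 0.   -0.05 -0.12]
```

Contact at about the expected height. Pushing on 5 mm.

```bash
python3 -m handwheel '[{"translation":[0,0,1.5],"twist":[0,0,0],"gripper":-1},{"translation":[0,0,3],"twist":[0,0,0],"gripper":-1},{"translation":[0,0,4.5],"twist":[0,0,0],"gripper":-1},{"translation":[0,0,5.5],"twist":[0,0,0],"gripper":-1},{"translation":[0,0,5.5],"twist":[0,0,0],"gripper":-1}]'; python3 -c "
from h import *
delta(lw(0,-.048,.086),YAW)"
```

```text
t: 10.52
tcp_pos: [0.5714, -0.0536, 0.085]
eef_rot: [0.996, -0.09, 0.001, 0.0]
force: [-1.5, 0.1, 8.8]
opening: -0.0002
t 10.525 tcp [ 0.5714 -0.0536  0.085 ] F [-1.5  0.1  8.8] op -0.0002 j [-0.21  0.6   1.82 -0.    0.71  1.54]
translation [-1.8 -0.  -1. ] twist [ 0.01 -0.08 -0.12]
```

```bash
python3 -m handwheel '[{"translation":[0,0,0.7],"twist":[0,0,0],"gripper":-1},{"translation":[0,0,0.7],"twist":[0,0,0],"gripper":-1},{"translation":[0,0,-3],"twist":[0,0,0],"gripper":-1},{"translation":[0,0,-8],"twist":[0,0,0],"gripper":-1},{"translation":[0,0,-13],"twist":[0,0,0],"gripper":-1},{"translation":[0,0,-18],"twist":[0,0,0],"gripper":-1},{"translation":[0,0,-23],"twist":[0,0,0],"gripper":-1},{"translation":[0,0,-60],"twist":[0,0,0],"gripper":-0.4},{"translation":[0,0,-90],"twist":[0,0,0],"gripper":-0.4},{"translation":[0,0,-90],"twist":[0,0,0],"gripper":-0.4},{"translation":[0,0,-90],"twist":[0,0,0],"gripper":-0.4}]'; python3 -c "
from h import *
delta(lw(0,-.048,.080),YAW)
d=optics.get_image('wrist'); cv2.imwrite('pics/w5.png',d['color'])
d=optics.get_image('side'); crop(d,260,90,400,230,4,'s5.png')"
```

```text
t: 11.9
tcp_pos: [0.5705, -0.0534, 0.1737]
eef_rot: [0.996, -0.09, -0.0, 0.0]
force: [0.6, 0.2, 0.2]
opening: 0.0258
t 11.9 tcp [ 0.5705 -0.0534  0.1737] F [0.6 0.2 0.2] op 0.0258 j [-0.21  0.48  1.75 -0.    0.91  1.54]
translation [-0.8  0.  93.7] twist [ 0.    0.05 -0.12]
```

View pics/w5.png

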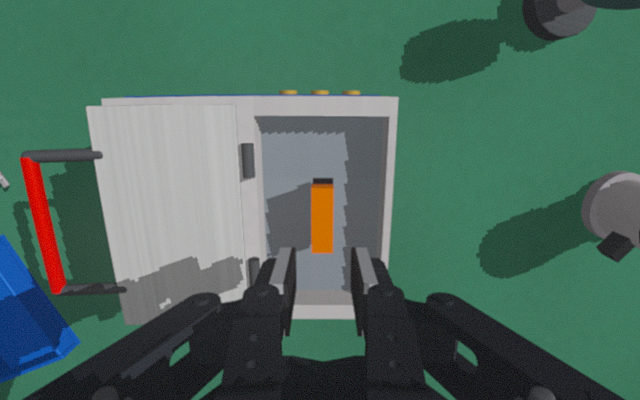

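View pics/s5.png

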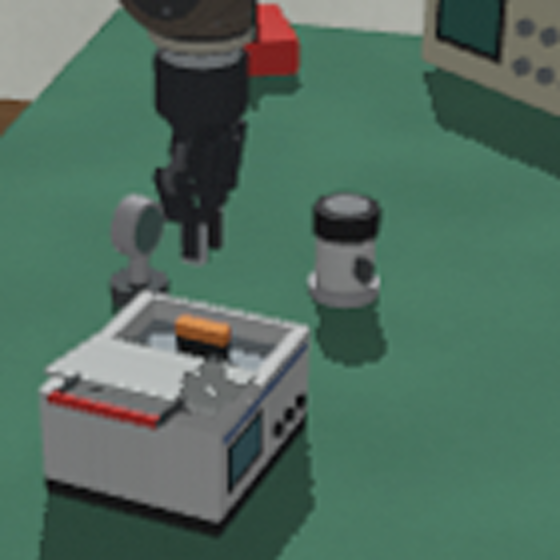

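```bash
python3 -m handwheel '[{"translation":[0,0,40],"twist":[0,0,0],"gripper":-0.4},{"translation":[0,0,65],"twist":[0,0,0],"gripper":-0.4},{"translation":[0,0,80],"twist":[0,0,0],"gripper":-0.4},{"translation":[0,0,87],"twist":[0,0,0],"gripper":-0.4},{"translation":[0,0,87],"twist":[0,0,0],"gripper":-0.6},{"translation":[0,0,87],"twist":[0,0,0],"gripper":-1},{"translation":[0,0,87],"twist":[0,0,0],"gripper":-1},{"translation":[0,0,87],"twist":[0,0,0],"gripper":-1},{"translation":[0,0,87],"twist":[0,0,0],"gripper":-1}]'; python3 -c "
from h import *
delta(lw(0,-.048,.086),YAW)"
```

```text
t: 13.12
tcp_pos: [0.5711, -0.0535, 0.0875]
eef_rot: [0.996, -0.09, 0.0, 0.0]
force: [0.8, 0.6, 0.6]
opening: 0.0123
t 13.125 tcp [ 0.5711 -0.0535  0.0875] F [0.8 0.6 0.6] op 0.0123 j [-0.21  0.6   1.82 -0.    0.72  1.54]
translation [-1.5 -0.   1.5] twist [ 0.01 -0.04 -0.12]
```

```bash
python3 -m handwheel '[{"translation":[0,0,-10],"twist":[0,0,0],"gripper":-1},{"translation":[0,0,-25],"twist":[0,0,0],"gripper":-1},{"translation":[0,0,-45],"twist":[0,0,0],"gripper":-1},{"translation":[0,0,-65],"twist":[0,0,0],"gripper":-1},{"translation":[0,0,-90],"twist":[0,0,0],"gripper":-1},{"translation":[0,0,-115],"twist":[0,0,0],"gripper":-1},{"translation":[0,0,-130],"twist":[0,0,0],"gripper":-1},{"translation":[0,0,-130],"twist":[0,0,0],"gripper":-1}]'; python3 -c "
from h import *
delta([.492,.340,.2175],YAW)
d=optics.get_image('wrist'); cv2.imwrite('pics/w6.png',d['color'])
d=optics.get_image('side'); crop(d,260,90,400,230,4,'s6.png')"
```

```text
t: 14.12
tcp_pos: [0.5712, -0.0535, 0.2184]
eef_rot: [0.996, -0.09, 0.001, 0.0]
force: [0.3, 0.2, -1.4]
opening: 0.0125
t 14.125 tcp [ 0.5712 -0.0535  0.2184] F [ 0.3  0.2 -1.4] op 0.0125 j [-0.21  0.43  1.7  -0.    1.    1.54]
translation [-148.2 -373.     0.5] twist [ 0.01 -0.12 -0.12]
```

View pics/w6.png

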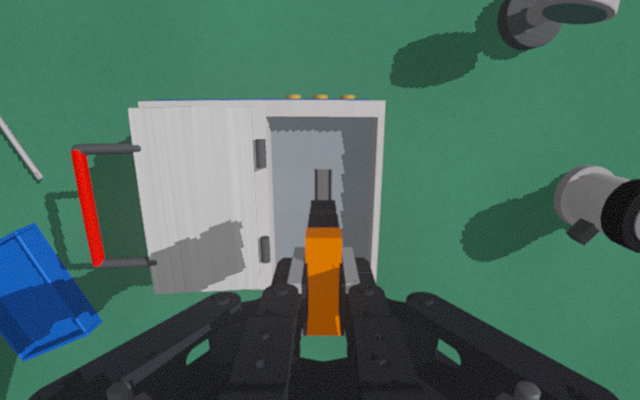

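View pics/s6.png

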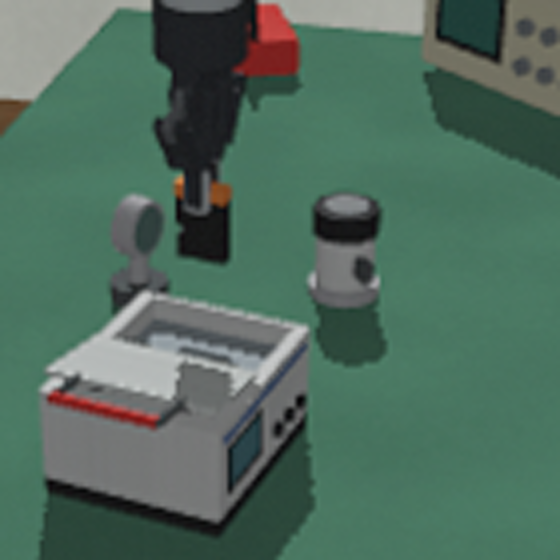

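```bash
python3 -m handwheel '[{"translation":[-10,-25,0],"twist":[0,0,-1],"gripper":-1},{"translation":[-25,-63,0],"twist":[0,0,-4],"gripper":-1},{"translation":[-43,-108,0],"twist":[0,0,-8],"gripper":-1},{"translation":[-61,-153,0],"twist":[0,0,-12],"gripper":-1},{"translation":[-79,-198,0],"twist":[0,0,-16],"gripper":-1},{"translation":[-97,-243,0],"twist":[0,0,-20],"gripper":-1},{"translation":[-115,-288,0],"twist":[0,0,-23],"gripper":-1},{"translation":[-130,-328,0],"twist":[0,0,-25],"gripper":-1},{"translation":[-142,-358,0],"twist":[0,0,-25],"gripper":-1},{"translation":[-148,-373,0],"twist":[0,0,-25],"gripper":-1},{"translation":[-148,-373,0],"twist":[0,0,-25],"gripper":-1}]'; python3 -c "
from h import *
delta([.492,.340,.0525],15)
d=optics.get_image('wrist'); cv2.imwrite('pics/w7.png',d['color'])
d=optics.get_image('side'); crop(d,230,130,370,310,3.3,'s7.png')"
```

```text
t: 15.6
tcp_pos: [0.4916, 0.3402, 0.2164]
eef_rot: [0.992, 0.129, -0.001, 0.0]
force: [0.4, 0.1, -1.5]
opening: 0.0129
t 15.6 tcp [0.4916 0.3402 0.2164] F [ 0.4  0.1 -1.5] op 0.0129 j [ 0.49  0.47  1.64 -0.    1.03  1.81]
translation [  0.5   0.2 163.9] twist [ 0.03  0.07 -0.22]
```

View pics/w7.png

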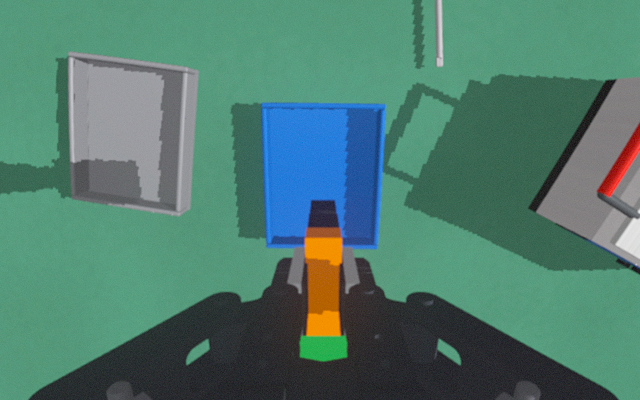

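View pics/s7.png

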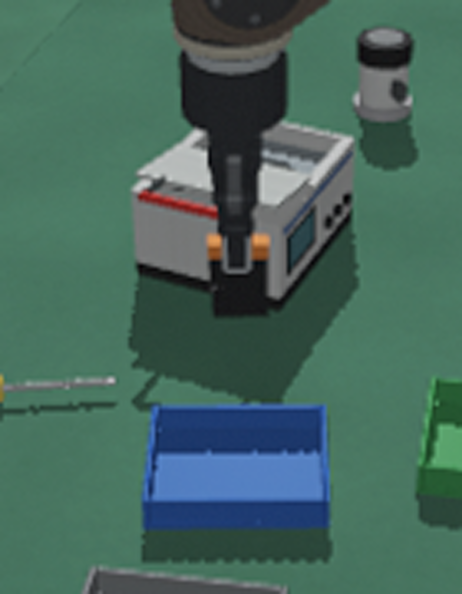

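```bash
python3 -m handwheel '[{"translation":[0,0,20],"twist":[0,0,0],"gripper":-1},{"translation":[0,0,50],"twist":[0,0,0],"gripper":-1},{"translation":[0,0,85],"twist":[0,0,0],"gripper":-1},{"translation":[0,0,115],"twist":[0,0,0],"gripper":-1},{"translation":[0,0,140],"twist":[0,0,0],"gripper":-1},{"translation":[0,0,152],"twist":[0,0,0],"gripper":-1},{"translation":[0,0,160],"twist":[0,0,0],"gripper":-1},{"translation":[0,0,163],"twist":[0,0,0],"gripper":-1},{"translation":[0,0,165],"twist":[0,0,0],"gripper":-1},{"translation":[0,0,165],"twist":[0,0,0],"gripper":-1}]'
```

```text
t: 16.95
tcp_pos: [0.492, 0.3401, 0.0525]
eef_rot: [0.992, 0.128, 0.0, -0.0]
force: [0.1, -0.1, -0.8]
opening: 0.0128
```

```bash
python3 -m handwheel '[{"translation":[0,0,1],"twist":[0,0,0],"gripper":-1},{"translation":[0,0,2],"twist":[0,0,0],"gripper":-1},{"translation":[0,0,2.5],"twist":[0,0,0],"gripper":-1},{"translation":[0,0,2.5],"twist":[0,0,0],"gripper":-1}]'
```

```text
t: 17.45
tcp_pos: [0.4921, 0.3401, 0.0506]
eef_rot: [0.992, 0.128, 0.0, -0.0]
force: [-2.5, -1.3, 8.6]
opening: 0.0128
```

Floor contact (8.6 N). Release, then rise straight up.

```bash
python3 -m handwheel '[{"translation":[0,0,-0.5],"twist":[0,0,0],"gripper":-1},{"translation":[0,0,-0.5],"twist":[0,0,0],"gripper":-0.5},{"translation":[0,0,-0.5],"twist":[0,0,0],"gripper":-0.2},{"translation":[0,0,-0.5],"twist":[0,0,0],"gripper":-0.2},{"translation":[0,0,-10],"twist":[0,0,0],"gripper":-0.2},{"translation":[0,0,-30],"twist":[0,0,0],"gripper":-0.2},{"translation":[0,0,-70],"twist":[0,0,0],"gripper":-0.2},{"translation":[0,0,-120],"twist":[0,0,0],"gripper":-0.2},{"translation":[0,0,-150],"twist":[0,0,0],"gripper":-0.2},{"translation":[0,0,-150],"twist":[0,0,0],"gripper":-0.2}]'; python3 -c "
from h import *
d=optics.get_image('wrist'); cv2.imwrite('pics/w8.png',d['color'])
print(proj(d,[[.492,.34,.071]]))
d=optics.get_image('side'); crop(d,230,130,370,310,3.3,'s8.png')"
```

```text
t: 18.7
tcp_pos: [0.4926, 0.3403, 0.2026]
eef_rot: [0.992, 0.128, 0.002, -0.001]
force: [-0.5, -0.3, -0.0]
opening: 0.0343
[[322.54807329 198.36558979]]
```

View pics/w8.png

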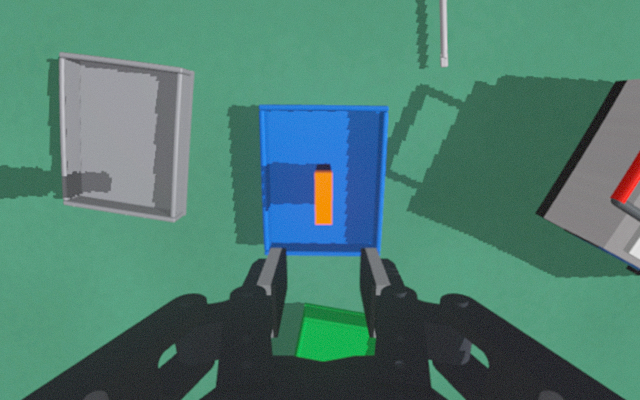

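View pics/s8.png

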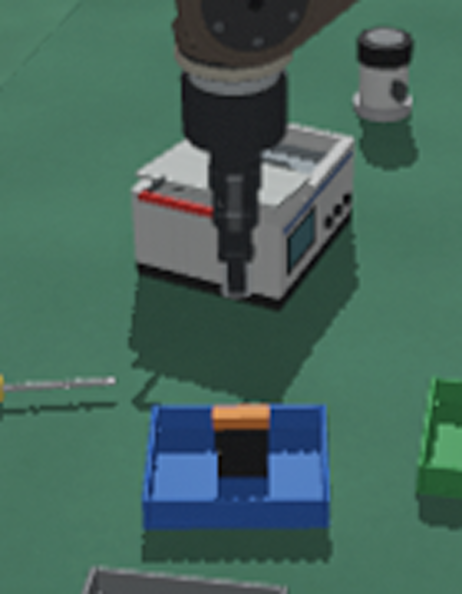

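The cartridge stands upright in the middle of the blue tray (orange top at (323,197) in the wrist picture, against (322.5,198) predicted). The hatch is still open and the gripper is clear.

```bash
python3 -c "
from h import *
d=optics.get_image('top'); crop(d,210,100,470,280,3,'t9.png')"
python3 -c "
from rig import workorder; print(workorder.job_done())"
```

```text
the job is handed in; nothing more can be done
None
```

View pics/t9.png

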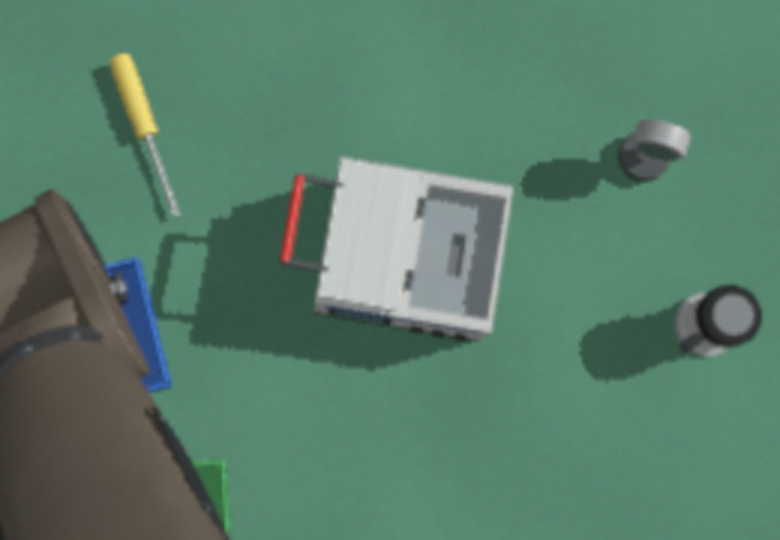

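I opened the hatch by its red bar and lowered it onto its stops. I then pushed the cartridge until its latch tripped, drew it out and stood it in the blue tray. The job was handed in at about 19 s on the robot's clock; no verdict is reported.

**Last checks:**
- **Hatch:** it lies open at about 3.0 rad, judged from where the bar appears in the side and wrist pictures. I could not read the joint directly.
- **Cartridge:** the wrist picture shows it upright in the middle of the tray, within a pixel or two of where I predicted. It met the tray floor at 8.6 N before I let go.
- **Gripper:** it is clear of everything, at about 0.20 m height with about zero wrist force.
- **Bystanders:** the screwdriver, gauge and transmitter look unmoved in the top picture. I did not measure this. In that picture the arm hides most of the tray.

**What disagreed:**
- **Hatch arc:** my path was about 4 mm too low at first, which put 20 N or so on the bar at 60° until I corrected it.
- **Cartridge position:** the wrist camera put it about 2.5 mm from the place worked out from the logger's pose. I aimed between the two.

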